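Oil the stamping press and hold its lever at the depth pointer

ROBOT

A 6-joint arm with a two-finger parallel gripper is mounted at the origin on the work surface. World frame = base frame: x ahead of the robot, y to its left, z up, the work surface at z = 0. Lengths are in m, angles in rad, forces in N, time in s.
With the tool pointing down it reaches from about 0.375 to 0.9 m from the base axis. Payload 3.1 kg.
Tool frame: the origin (TCP) lies midway between the tips of the shut fingers; the grasp point (between the pads) lies 19 mm behind it; z points along the fingers, y is the line along which they close (so a half turn about z gives the same grasp; the last joint's range is limited). The gripper opens to 85 mm and grips with 20 to 120 N. Pads are 22 mm wide; open, the fingers measure 114 mm over their backs; the gripper's body (76 mm by 85 mm) begins 54 mm behind the grasp point. The pads swing forward as they close: fully open they stand 13 mm farther back than shut.
Start: joints at [1.026, 0.527, 1.433, -0, 1.181, -0.178], TCP at [0.224, 0.583, 0.2] pointing down, gripper open.
Joint ranges: [-3.08, 3.08], [-0.75, 2.2], [0.22, 2.44], [-1.43, 4.57], [0, 2.65], [-2.85, 2.85]. Speed limits (rad/s): [2.79, 2.79, 3.14, 3.14, 3.14, 3.14].

INTERFACE

Orientations are given as [roll, pitch, yaw] about the fixed x, y, z axes, in that order (R = Rz(yaw) Ry(pitch) Rx(roll)).
In Python, from workcell import * gives the robot as it stands. The module is installed in compiled form; this text tells all that it offers.
- The arm moves only by the tool step_arm, never from a script. Its argument "series" is a list that holds one entry, the list of rows, each a list of 4 numbers: the shift along the tool's x, y, z normalised to -1 to 1, where 1 is 0.06 m, then the turn about the tool's z normalised to -1 to 1, where 1 is 2 pi rad. In form: [[[x, y, z, twist], ...]]. A call has 1 to 10 rows; each row shifts and turns the commanded pose from where the row before left it, along the tool's axes as they then stand; what a row does not reach is not made up. A row lasts 1/8 s, in which the tool goes at most 62.5 mm and 10.7 degrees, less where a joint would pass 70% of its speed; a pose out of reach is approached as far as the arm can. A call with a number of a shift or a turn outside -1 to 1 is refused whole. A call with a gripper value outside its range is refused whole. "claw" is the opening, from 0 (shut) to 1 (fully open), set as the call begins (left out, the last holds). The fingers move at their own pace and stop on an object; "force" is the grip in N (left out, the last holds). Time passes only in rows, so rows that do not move let the fingers close. It gives the time, the measured TCP pose, the force, the opening and the grip force at its end, in the units of the state.
- get_obs(): the state, without advancing time (a new reading comes with each control period).
- camera(name): name is "scene" or "top" or "wrist"; returns the picture (384x512x3 uint8, red, green, blue); there is no depth.
- camera_info(name): a dict with "intrinsics" (3x3 intrinsics, pixels), "D" ([k1, k2, p1, p2, k3] as OpenCV has them; the pictures are not rectified), "extrinsics" (4x4, takes a point from world to camera coordinates). Camera axes: x right, y down, z forward; pixel columns grow to the right and rows downward; lengths in m; the calibration is good to about 2 mm. A picture is of the moment at which its call begins: read the wrist's pose just before it. camera_info takes no time and is no camera call; for the wrist camera it gives the pose at the moment of the call.
- job_done(): hands the job in; it is judged then, once.
The state is a dict: "clock": time; "q": joint angles; "joint_velocities": joint speeds; "joint_efforts": joint torques, N m; "tool_pos": TCP position; "tcp_rot": TCP orientation; "force": force on the tool from outside, world axes, zero at the start; "ft_torque": the same for the moment, N m; "gripper_width": opening from 0.0 (shut) to 1.0 (fully open); "grasp_force": force on a finger pad.
Only numpy, scipy, OpenCV 4.12 (cv2) and the standard library are available. Lean on these libraries where they do the work, as an engineer would, in place of code of your own. Each camera call takes 0.05 s, during which the arm holds its last target. There are 200 camera calls.

TASK

Help me set the depth of the small stamping press on the pottery table: first press the nozzle cap of the clamped lubricant can down and let it come up again, with the press lever still up, to oil the ram. Then push the sprung lever down until the ball at its end is level with the tip of the pointer on the gauge post, without ever driving the lever down to its bottom stop, and finish there: end your program while still holding the lever down at that height, so that I can lock the stop. Leave the tin of tools, the bowl and the lidded tin where they are.

Things in the scene. Friction and masses are not known exactly. Their poses are not given: they have to be found in the camera images.
- press: Grey bench stamping press, fixed. Origin on the table; own z is up; the lever reaches from the hinge towards own -x. Column (50 mm wide, 180 mm high with the hinge cheeks) at own x +85 to +141 mm; ram with brass die at own x +20 mm, driven by the lever; thin gauge post (10 mm thick, 208 mm high) at own x -235 mm; steel foot bar 10 mm high under the lever.
- press_lever (a joint): Lever angle, rad: 0 = up at rest (the lever rises at 0.5 rad above level from the hinge to its outer end), growing as it is pushed down, 0.5 = level, 0.8 = bottom stop (0.75 and more counts as reaching it). A spring always drives it back up: pushed at the wooden grip it takes about 4 N to start and about 11 N at 0.6 rad.
- lever_hinge (a point): Hinge axis of the lever, in the lever's middle plane, 160 mm above the table; fixed to the press.
- lever_grip (a point): Middle of the lever's wooden grip, inside the wood, on the lever's centre line 200 mm from the hinge. The grip is a straight bar with rounded edges, 88 mm long along the lever, 34 mm wide, 24 mm thick (its top face is 12 mm above this point when level). Moves with the lever.
- lever_ball (a point): Centre of the wooden ball, 32 mm in diameter, at the outer end of the lever, on the centre line 260 mm from the hinge. Moves with the lever; about 285 mm above the table when the lever is up.
- pointer_tip (a point): Point of the small steel pointer clamped on the gauge post; it points level towards the hinge, in the lever's middle plane, 17 to 20 mm clear of the ball when the ball is beside it. Its height (130 to 190 mm above the table) differs from time to time and is the height that the ball's centre must have. Pointer 34 mm long on a 22 mm sleeve. Fixed during a run.
- can: Small aluminium lubricant spray can, 54 mm in diameter, held upright in a steel ring on a 90 mm square wooden foot, beside the press on the robot's side (fixed). Origin under the middle of the foot, on the table; 142 mm to its shoulder.
- nozzle (a joint): Travel of the can's sprung nozzle cap, m: 0 = up, 0.007 = fully down; 4 mm and more counts as pressed, under 1.5 mm as up again. Takes about 2 N to start and 6 N fully down; it comes up by itself.
- nozzle_top (a point): Middle of the top face of the nozzle cap: an upright white plastic cylinder, 26 mm in diameter, 20 mm high, its top 170 mm above the table when up. Moves down with the cap.
- tool_tin: Bystander: open steel tin, 84 mm in diameter, 110 mm high, with wooden tools standing out to about 205 mm; loose. Origin under its middle.
- bowl: Bystander: white ceramic bowl, 120 mm across, 55 mm high; loose. Origin under its middle.
- lidded_tin: Bystander: closed round steel tin, 92 mm in diameter, 85 mm high; loose. Origin under its middle.
Mind the look-alikes: they are no part of the job. Leave any purple look-alike of the can alone.

How it is judged:
By the outcome, as a careful person would: the job done as asked, in the order asked, and still so for the second after the job is handed in, while the arm keeps its last pose, push and grip.
It also fails if it takes over 48 s, if anything falls off the work surface, if the arm or the gripper's body presses on something with over 40 N, if the wrist force passes 120 N, or if a joint passes its speed limit or range.

## Working session

There is one attempt and no reset: what is moved stays moved. The work goes in short steps, Python scripts to look and compute and a tool call to move; the robot and the scene stay as the last step left them, time stands still between calls to the robot, and variables do not carry over. Pictures are saved under pics/ and viewed, at most 10 in all, crops included, and the job is handed in when it is done.

Besides the shell and the picture viewer there is one more tool, called after "Emit:" as a command line: name --argument value ..., lists and objects as JSON in quotes. step_arm: Moves the arm, as the interface text tells. Scaled input: -1 to 1 covers 0.06 m each way for a shift and 2 pi rad each way for a turn. Its arguments: {"type":"object","properties":{"series":{"type":"array","items":{"type":"array","items":{"type":"array","items":{"type":"number"}}}},"claw":{"type":"number"},"force":{"type":"number"}},"required":["series"]}

```bash
mkdir -p pics; python3 - <<'E'
from workcell import *
import cv2,numpy as np
o=get_obs();print({k:np.round(v,3) for k,v in o.items()})
ims=[]
for n in("scene","top"):
    im=camera(n)[:,:,::-1].copy();cv2.imwrite(f"pics/{n}0.png",im)
    i=camera_info(n);print(n,np.round(i["intrinsics"],1),i["D"],np.round(i["extrinsics"],4))
E
```

```text
{'clock': np.float64(0.0), 'q': array([ 1.025,  0.528,  1.434, -0.   ,  1.181, -0.178]), 'joint_velocities': array([ 0.   , -0.001, -0.   , -0.001, -0.001, -0.001]), 'joint_efforts': array([-0.0000e+00, -4.4235e+01, -1.7803e+01, -0.0000e+00,  8.0000e-03,
        0.0000e+00]), 'tool_pos': array([0.224, 0.583, 0.199]), 'tcp_rot': array([-3.139, -0.   ,  2.775]), 'force': array([-0.525, -0.205,  0.228]), 'ft_torque': array([0.044, 0.048, 0.007]), 'grasp_force': np.float64(0.0), 'gripper_width': np.float64(0.997)}
scene [[363.8   0.  255.5]
 [  0.  363.8 195.1]
 [  0.    0.    1. ]] [0.00909473 0.         0.         0.         0.        ] [[-0.8809  0.4731  0.0126  0.4807]
 [ 0.3248  0.6237 -0.711  -0.0348]
 [-0.3442 -0.6223 -0.7031  1.3605]
 [ 0.      0.      0.      1.    ]]
top [[495.5   0.  257.4]
 [  0.  495.5 195.1]
 [  0.    0.    1. ]] [-0.21790754  0.          0.          0.          0.        ] [[ 3.3400e-02 -9.9940e-01 -3.4000e-03  2.0000e-04]
 [-9.7920e-01 -3.2000e-02 -2.0020e-01  5.4790e-01]
 [ 1.9990e-01  1.0000e-02 -9.7980e-01  1.7977e+00]
 [ 0.0000e+00  0.0000e+00  0.0000e+00  1.0000e+00]]
```

View pics/scene0.png

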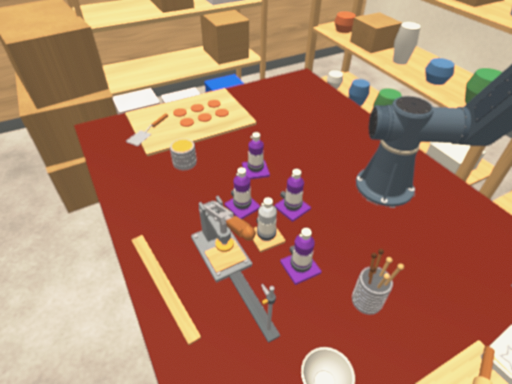

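View pics/top0.png

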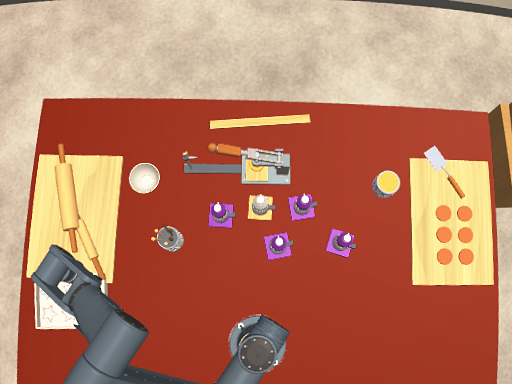

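Scene: the aluminium can is at (267,220) with a wooden foot. Four purple-footed look-alikes stand at (255,155), (242,190), (294,193) and (303,255). The press is at (220,245) and the gauge post at (269,305). In the top view the can is at (260,205) and the press at (265,167), with its lever ball at (213,147) and the pointer near (190,157). I'll enlarge to confirm.

```bash
python3 - <<'E'
import cv2,numpy as np
a=cv2.imread("pics/scene0.png")[180:345,180:320];b=cv2.imread("pics/top0.png")[135:230,170:320]
a=cv2.resize(a,None,fx=3.5,fy=3.5,interpolation=cv2.INTER_CUBIC)
cv2.imwrite("pics/cs.png",a)
cv2.imwrite("pics/ct.png",cv2.resize(b,None,fx=5,fy=5,interpolation=cv2.INTER_CUBIC))
E
```

```text
(no output)
```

View pics/cs.png

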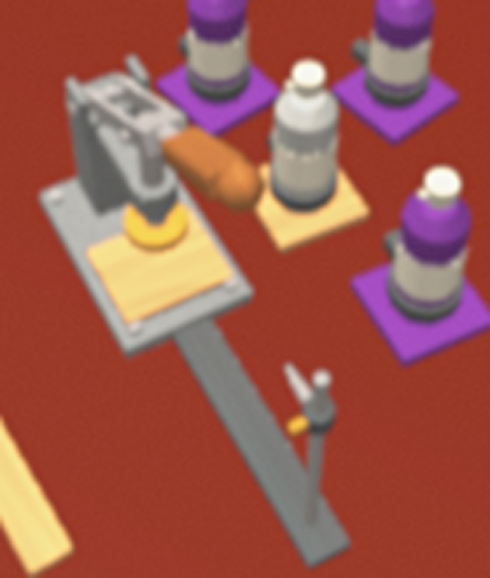

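View pics/ct.png

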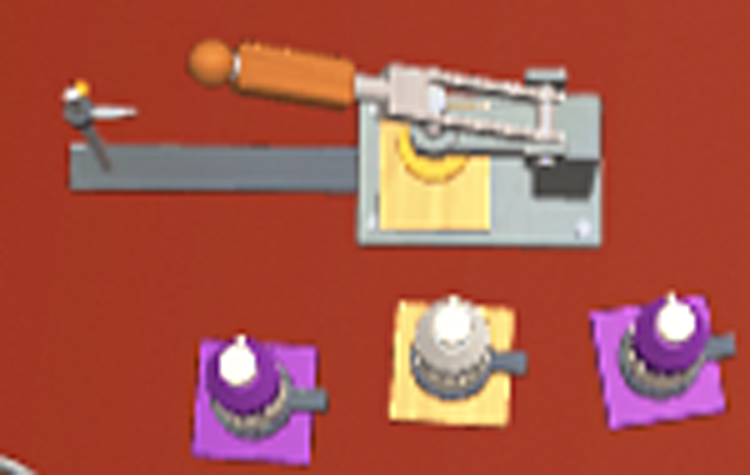

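```bash
cat > h.py <<'E'
from workcell import *
import cv2,numpy as np
def ray(n,p,info=None):
    i=info or camera_info(n);E=np.array(i["extrinsics"]);R,t=E[:3,:3],E[:3,3]
    u=cv2.undistortPoints(np.array([[p]],float),np.array(i["intrinsics"]),np.array(i["D"],float))[0,0]
    d=R.T@[u[0],u[1],1];return -R.T@t,d/np.linalg.norm(d)
def plane(n,p,z,info=None):
    c,d=ray(n,p,info);return c+d*(z-c[2])/d[2]
def tri(rs):
    A=sum(np.eye(3)-np.outer(d,d) for c,d in rs);b=sum((np.eye(3)-np.outer(d,d))@c for c,d in rs)
    x=np.linalg.solve(A,b);return x,[np.linalg.norm(np.cross(x-c,d))*1000 for c,d in rs]
def proj(n,P,info=None):
    i=info or camera_info(n);E=np.array(i["extrinsics"])
    return cv2.projectPoints(np.array([P],float),cv2.Rodrigues(E[:3,:3])[0],E[:3,3],np.array(i["intrinsics"]),np.array(i["D"],float))[0][0,0]
E
python3 - <<'E'
from h import *
T=lambda u,v:((u+.5)/5-.5+170,(v+.5)/5-.5+135)
S=lambda u,v:((u+.5)/3.5-.5+180,(v+.5)/3.5-.5+180)
np.set_printoptions(precision=4,suppress=True)
for n,t,s,z in(("noz",T(453,322),S(309,68),.17),("ptr",T(135,113),S(288,367),.16),("ball",T(212,62),S(240,190),.285)):
    print(n,*tri([ray("top",t),ray("scene",s)]),plane("top",t,z),plane("scene",s,z))
print("hinge",plane("top",T(548,117),.16))
print("foot bar ends",[plane("top",T(*p),.01) for p in((72,167),(360,170))])
print("canfoot",plane("top",T(454,363),.0))
print("base corners",[plane("top",T(*p),.02) for p in((360,243),(600,243))])
for n,t,z in (("tooltin",(170,238),.11),("bowl",(144,177),.05)): print(n,plane("top",t,z))
E
```

```text
noz [0.5102 0.0066 0.1735] [np.float64(0.4916445092993945), np.float64(0.4916445092993613)] [0.5105 0.0069 0.17  ] [0.5087 0.0033 0.17  ]
ptr [0.6585 0.2399 0.161 ] [np.float64(0.8642691804208331), np.float64(0.8642691804208222)] [0.6581 0.2406 0.16  ] [0.6588 0.2387 0.16  ]
ball [0.6614 0.1736 0.2812] [np.float64(0.3761164348610034), np.float64(0.37611643486109547)] [0.6599 0.1734 0.285 ] [0.6631 0.1761 0.285 ]
hinge [ 0.6644 -0.0563  0.16  ]
foot bar ends [array([0.6552, 0.3086, 0.01  ]), array([0.6596, 0.0836, 0.01  ])]
canfoot [0.5118 0.0059 0.    ]
base corners [array([0.5993, 0.0808, 0.02  ]), array([ 0.6053, -0.1031,  0.02  ])]
tooltin [0.3687 0.3267 0.11  ]
bowl [0.6051 0.4547 0.05  ]
```

The two views agree: nozzle (0.511, 0.006, 0.17), pointer tip z ≈ 0.161, ball radius and hinge consistent. The aluminium can on the wooden foot matches the description; the others are purple. Next I raise the tool, shut the fingers and square up.

Emit:
step_arm --series '[[[0,0,-0.45,-0.0146],[0,0,-0.45,-0.0146],[0,0,-0.45,-0.0146],[0,0,-0.45,-0.0145]]]' --claw 0 --force 30

```text
clock: 0.6
tool_pos: [0.2239, 0.583, 0.3084]
tcp_rot: [-3.14, -0.001, -3.139]
force: [0.8, 0.4, 0.4]
gripper_width: 0.145
grasp_force: 0.0
```

Emit:
step_arm --series '[[[-0.3,-0.6,0,0],[-0.3,-0.6,0,0],[-0.3,-0.6,0,0],[-0.3,-0.6,0,0],[-0.3,-0.6,0,0],[-0.3,-0.6,0,0],[-0.3,-0.6,0,0],[-0.3,-0.6,0,0],[-0.3,-0.6,0,0],[-0.3,-0.6,0,0]]]'

```text
clock: 1.85
tool_pos: [0.404, 0.222, 0.3079]
tcp_rot: [-3.141, -0.001, 3.141]
force: [1.0, -0.1, 0.3]
gripper_width: -0.002
grasp_force: 0.0
```

Emit:
step_arm --series '[[[-0.3,-0.6,0,0],[-0.3,-0.6,0,0],[-0.3,-0.6,0,0],[-0.3,-0.6,0,0],[-0.3,-0.6,0,0],[-0.28,-0.6,0.3,0],[0,0,0.5,0],[0,0,0.5,0],[0,0,0,0]]]'

```text
clock: 2.98
tool_pos: [0.5084, 0.0075, 0.2279]
tcp_rot: [3.14, -0.007, 3.141]
force: [0.2, -0.7, 0.2]
gripper_width: 0.001
grasp_force: 0.0
```

Emit:
step_arm --series '[[[-0.03,0,0.3,0],[0,0,0.3,0],[0,0,0.22,0],[0,0,0,0]]]'

```text
clock: 3.48
tool_pos: [0.5122, 0.0074, 0.1809]
tcp_rot: [3.141, -0.001, 3.141]
force: [-0.5, 0.4, -0.6]
gripper_width: 0.001
grasp_force: 0.0
```

```bash
python3 - <<'E'
from h import *
print(get_obs()["tool_pos"],get_obs()["force"])
a=camera("scene")[:,:,::-1][150:300,200:330];w=camera("wrist")[:,:,::-1]
cv2.imwrite("pics/s1.png",np.hstack([cv2.resize(a,(333,384)),w[:, :440]]))
E
```

```text
[0.51216222 0.00743239 0.18086283] [-0.52494841  0.44431974 -0.57908624]
```

View pics/s1.png

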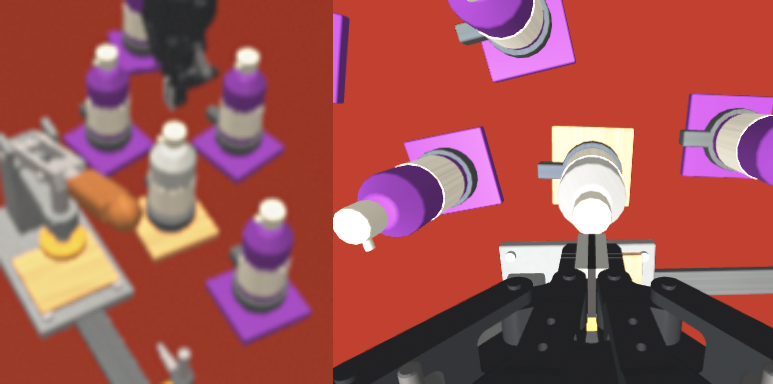

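The fingertip is seen just above the aluminium can's cap: crop tip (170,100) against cap (174,130), and wrist tips (590,235) against cap (592,213). I'll check this by projection.

```bash
python3 - <<'E'
from h import *
P=get_obs()["tool_pos"]; off=np.array([-107+0,0])
for n,f in (("scene",lambda p:((p[0]-200)*333/130,(p[1]-150)*2.56)),("wrist",lambda p:(p[0]+333,p[1]))):
    for q in (P,[.511,.0065,.17],[.511,.0065,.15]): print(n,np.round(f(proj(n,q))))
E
```

```text
scene [173. 122.]
scene [174. 128.]
scene [173. 140.]
wrist [592. 227.]
wrist [591. 217.]
wrist [591. 207.]
```

Emit:
step_arm --series '[[[0,0,0.06,0],[0,0,0.06,0],[0,0,0.03,0],[0,0,0,0],[0,0,0,0]]]'

```text
clock: 4.2
tool_pos: [0.5125, 0.0073, 0.172]
tcp_rot: [3.142, 0.0, 3.141]
force: [-1.0, -0.4, -0.5]
gripper_width: -0.003
grasp_force: 0.0
```

Emit:
step_arm --series '[[[0,0,0.03,0],[0,0,0.03,0],[0,0,0,0],[0,0,0,0]]]'

```text
clock: 4.7
tool_pos: [0.5124, 0.0073, 0.1684]
tcp_rot: [-3.142, -0.0, 3.141]
force: [-0.4, -0.8, 0.2]
gripper_width: 0.002
grasp_force: 0.0
```

Emit:
step_arm --series '[[[0,0,0.03,0],[0,0,0.03,0],[0,0,0,0],[0,0,0,0]]]'

```text
clock: 5.2
tool_pos: [0.5124, 0.0073, 0.1648]
tcp_rot: [-3.142, -0.0, 3.141]
force: [0.3, -0.4, -0.1]
gripper_width: 0.001
grasp_force: 0.0
```

```bash
python3 - <<'E'
from h import *
o=get_obs();print(o["tool_pos"],o["force"])
a=camera("scene")[:,:,::-1][165:235,230:310];w=camera("wrist")[:,:,::-1]
cv2.imwrite("pics/s2.png",np.hstack([cv2.resize(a,(400,350),interpolation=2),w[17:367, 80:440]]))
E
```

```text
[0.51242926 0.00727657 0.16478249] [ 0.28920932 -0.36430489 -0.1006361 ]
```

View pics/s2.png

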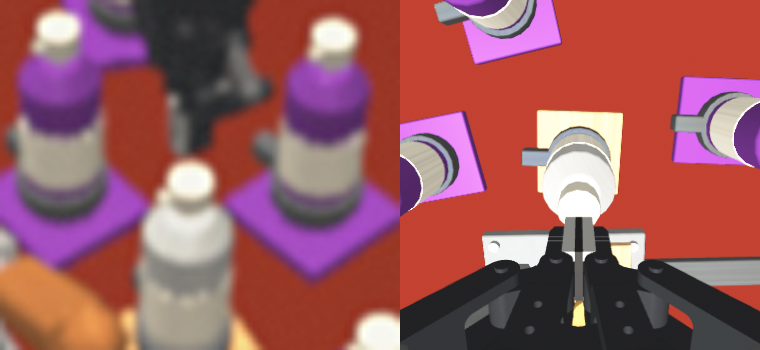

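The tip (193,150) is still above the cap (190,175) in the scene crop and the force is zero, so the fingertips end higher than the nominal TCP. I'll keep going down by force.

Emit:
step_arm --series '[[[0,0,0.03,0],[0,0,0.03,0],[0,0,0,0],[0,0,0,0]]]'

```text
clock: 5.8
tool_pos: [0.5124, 0.0073, 0.1612]
tcp_rot: [3.142, -0.0, 3.141]
force: [-1.0, -0.5, 0.2]
gripper_width: 0.002
grasp_force: 0.0
```

Emit:
step_arm --series '[[[0,0,0.03,0],[0,0,0.03,0],[0,0,0,0],[0,0,0,0]]]'

```text
clock: 6.3
tool_pos: [0.5124, 0.0073, 0.1576]
tcp_rot: [-3.142, -0.0, 3.141]
force: [-0.9, -1.0, 0.3]
gripper_width: 0.001
grasp_force: 0.0
```

Emit:
step_arm --series '[[[0,0,0.03,0],[0,0,0.03,0],[0,0,0,0],[0,0,0,0]]]'

```text
clock: 6.8
tool_pos: [0.5124, 0.0073, 0.154]
tcp_rot: [-3.142, -0.0, 3.141]
force: [-0.3, 0.4, 0.0]
gripper_width: -0.004
grasp_force: 0.0
```

```bash
python3 - <<'E'
from h import *
np.set_printoptions(precision=4,suppress=True)
c,d=ray("scene",(268.3,194.7));c=c-[0,0,.0108]
cw,dw=ray("wrist",(258.5,234))
print(tri([(c,d),(cw,dw)]),get_obs()["tool_pos"],cw)
w=camera("wrist")[:,:,::-1];s=camera("scene")[:,:,::-1]
a=cv2.resize(s[175:225,240:300],(480,400),interpolation=2);b=cv2.resize(w[180:290,220:300],(290,400),interpolation=2)
cv2.imwrite("pics/s3.png",np.hstack([a,b]))
E
```

```text
(array([0.5078, 0.0055, 0.1777]), [np.float64(1.680242552075407), np.float64(1.6802425520754298)]) [0.5124 0.0073 0.154 ] [0.4405 0.0066 0.3278]
```

View pics/s3.png

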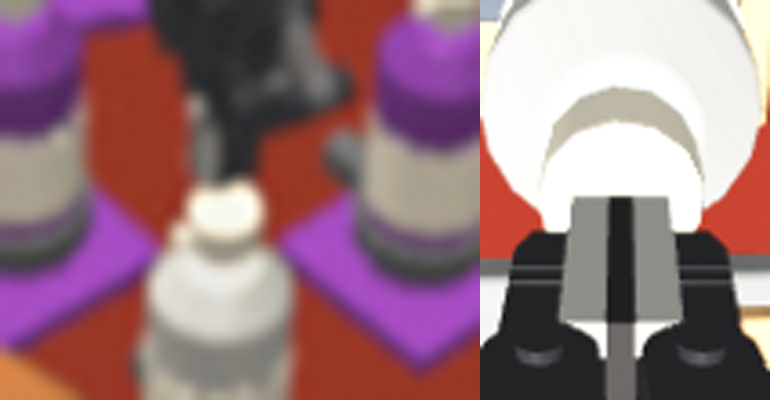

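The tip (bottom edge at crop (225,185)) is just reaching the cap (225,205) and is centred on it. The shut fingertips really end about 20 mm above the reported TCP. Continuing down.

Emit:
step_arm --series '[[[0,0,0.025,0],[0,0,0.025,0],[0,0,0,0],[0,0,0,0]]]'

```text
clock: 7.4
tool_pos: [0.5124, 0.0073, 0.151]
tcp_rot: [-3.142, -0.0, 3.141]
force: [-0.0, -0.2, 0.2]
gripper_width: -0.004
grasp_force: 0.0
```

Emit:
step_arm --series '[[[0,0,0.025,0],[0,0,0.025,0],[0,0,0,0],[0,0,0,0]]]'

```text
clock: 7.9
tool_pos: [0.5124, 0.0073, 0.148]
tcp_rot: [3.142, -0.0, 3.141]
force: [-0.1, 0.9, 0.3]
gripper_width: -0.0
grasp_force: 0.0
```

Emit:
step_arm --series '[[[0,0,0.025,0],[0,0,0.025,0],[0,0,0,0],[0,0,0,0]]]'

```text
clock: 8.4
tool_pos: [0.5124, 0.0073, 0.145]
tcp_rot: [-3.142, -0.0, 3.141]
force: [0.6, -0.4, 0.6]
gripper_width: -0.0
grasp_force: 0.0
```

Emit:
step_arm --series '[[[0,0,0.025,0],[0,0,0.025,0],[0,0,0,0],[0,0,0,0]]]'

```text
clock: 8.9
tool_pos: [0.5124, 0.0073, 0.142]
tcp_rot: [3.142, -0.0, 3.141]
force: [0.8, 0.1, -0.4]
gripper_width: 0.001
grasp_force: 0.0
```

```bash
python3 - <<'E'
from h import *
o=get_obs();print(o["tool_pos"],o["force"],o["joint_efforts"])
s=camera("scene");s0=cv2.imread("pics/scene0.png")[:,:,::-1]
for r in range(188,212): print(r,[int(x.min()) for x in s0[r,263:274]],[int(x.min()) for x in s[r,263:274]])
E
```

```text
[0.51239172 0.00728111 0.14197137] [ 0.80800878  0.14257065 -0.42323012] [ 7.55203364e-04 -3.66393971e+01 -1.33183122e+01 -3.44005966e-04
  2.16266177e-03  1.89922122e-05]
188 [36, 36, 38, 37, 36, 36, 36, 39, 39, 37, 38] [49, 47, 41, 40, 41, 47, 54, 56, 58, 67, 80]
189 [38, 39, 39, 37, 36, 36, 36, 37, 38, 37, 38] [65, 77, 63, 42, 39, 48, 60, 67, 64, 70, 80]
190 [37, 38, 39, 36, 38, 36, 38, 38, 38, 35, 39] [92, 119, 92, 52, 40, 49, 60, 66, 63, 61, 62]
191 [37, 39, 37, 39, 39, 38, 37, 37, 36, 38, 36] [102, 134, 106, 58, 41, 45, 55, 59, 56, 50, 46]
192 [38, 38, 37, 34, 40, 35, 37, 36, 38, 37, 40] [89, 113, 95, 63, 46, 42, 47, 47, 45, 43, 41]
193 [36, 37, 39, 38, 38, 38, 36, 39, 36, 40, 36] [75, 92, 95, 76, 52, 45, 49, 45, 41, 44, 45]
194 [34, 38, 36, 36, 36, 34, 36, 37, 38, 37, 37] [74, 93, 106, 94, 67, 50, 47, 47, 44, 45, 45]
195 [38, 33, 35, 37, 37, 38, 36, 34, 36, 36, 37] [75, 94, 111, 103, 73, 50, 43, 44, 44, 43, 42]
196 [36, 39, 52, 65, 75, 78, 64, 49, 37, 33, 34] [74, 90, 111, 105, 74, 48, 39, 43, 45, 41, 40]
197 [41, 73, 111, 133, 145, 148, 133, 109, 74, 45, 33] [70, 89, 108, 104
[... 916 characters left out ...]
 90]
206 [198, 177, 148, 134, 128, 128, 132, 142, 156, 156, 136] [199, 178, 149, 133, 129, 130, 133, 143, 158, 156, 137]
207 [220, 210, 183, 159, 148, 151, 161, 176, 196, 194, 171] [221, 212, 184, 160, 149, 153, 162, 177, 197, 194, 172]
208 [225, 226, 219, 202, 193, 196, 204, 213, 219, 205, 182] [226, 227, 220, 204, 194, 196, 206, 214, 219, 205, 184]
209 [222, 229, 229, 226, 224, 225, 226, 223, 217, 197, 180] [222, 229, 230, 227, 224, 225, 226, 224, 219, 198, 181]
210 [217, 223, 227, 228, 228, 227, 223, 217, 202, 187, 179] [218, 224, 228, 229, 228, 227, 224, 218, 204, 187, 179]
211 [212, 213, 217, 221, 222, 219, 213, 199, 188, 182, 179] [213, 214, 217, 221, 221, 220, 214, 200, 190, 182, 179]
```

The cap hasn't moved and the tip edge is about 2 px from contact. Continuing in small steps.

Emit:
step_arm --series '[[[0,0,0.025,0],[0,0,0.025,0],[0,0,0,0],[0,0,0,0]]]'

```text
clock: 9.45
tool_pos: [0.5124, 0.0073, 0.139]
tcp_rot: [-3.142, 0.0, 3.141]
force: [-0.7, -0.0, 0.3]
gripper_width: 0.005
grasp_force: 0.2
```

Emit:
step_arm --series '[[[0,0,0.025,0],[0,0,0,0],[0,0,0,0]]]'

```text
clock: 9.82
tool_pos: [0.5124, 0.0073, 0.1376]
tcp_rot: [-3.142, 0.0, 3.141]
force: [-0.4, -0.1, 2.3]
gripper_width: -0.001
grasp_force: 1.2
```

Contact at reported z ≈ 0.138, so the tips are 32 mm above the reported TCP. Now I press about 5.5 mm.

Emit:
step_arm --series '[[[0,0,0.025,0],[0,0,0.025,0],[0,0,0.025,0],[0,0,0,0],[0,0,0,0]]]'

```text
clock: 10.45
tool_pos: [0.5125, 0.0073, 0.1332]
tcp_rot: [-3.142, 0.0, 3.141]
force: [0.0, -0.6, 5.6]
gripper_width: -0.003
grasp_force: 2.5
```

Emit:
step_arm --series '[[[0,0,0.015,0],[0,0,0,0],[0,0,0,0],[0,0,0,0]]]'

```text
clock: 10.95
tool_pos: [0.5125, 0.0073, 0.1323]
tcp_rot: [-3.142, 0.0, 3.141]
force: [-1.1, -0.4, 5.6]
gripper_width: 0.003
grasp_force: 2.8
```

```bash
python3 - <<'E'
from h import *
o=get_obs();print(o["tool_pos"],o["force"])
s=camera("scene");s0=cv2.imread("pics/scene0.png")[:,:,::-1]
for r in range(196,212): print(r,[int(x.min()) for x in s0[r,266:272]],[int(x.min()) for x in s[r,266:272]])
E
```

```text
[0.5124555  0.00728342 0.13234056] [-1.05833867 -0.41195964  5.63984677]
196 [65, 75, 78, 64, 49, 37] [83, 59, 44, 44, 43, 44]
197 [133, 145, 148, 133, 109, 74] [101, 70, 46, 44, 43, 45]
198 [208, 215, 217, 207, 184, 139] [104, 73, 48, 42, 44, 45]
199 [239, 238, 239, 238, 234, 199] [103, 73, 44, 41, 45, 44]
200 [241, 240, 240, 241, 242, 232] [99, 68, 41, 41, 47, 46]
201 [240, 239, 239, 240, 242, 234] [93, 64, 47, 59, 72, 72]
202 [238, 238, 238, 239, 238, 220] [99, 75, 85, 115, 133, 125]
203 [224, 227, 228, 227, 216, 179] [131, 125, 152, 186, 195, 171]
204 [177, 183, 187, 180, 163, 135] [171, 182, 205, 226, 218, 180]
205 [136, 140, 141, 137, 131, 125] [177, 193, 206, 209, 188, 153]
206 [134, 128, 128, 132, 142, 156] [149, 157, 161, 157, 146, 139]
207 [159, 148, 151, 161, 176, 196] [131, 130, 129, 129, 134, 157]
208 [202, 193, 196, 204, 213, 219] [146, 137, 134, 137, 156, 183]
209 [226, 224, 225, 226, 223, 217] [185, 170, 163, 168, 187, 201]
210 [228, 228, 227, 223, 217, 202] [218, 207, 200, 196, 201, 200]
211 [221, 222, 219, 213, 199, 188] [220, 219, 216, 206, 197, 190]
```

The front edge of the cap dropped about 1.5 px (≈ 6 mm), so it is pressed. Lifting off.

Emit:
step_arm --series '[[[0,0,-0.1,0],[0,0,-0.3,0],[0,0,-0.6,0],[0,0,-0.6,0],[0,0,-0.6,0],[0,0,-0.6,0],[0,0,-0.3,0]]]'

```text
clock: 11.88
tool_pos: [0.5132, 0.0072, 0.3201]
tcp_rot: [-3.141, 0.003, 3.141]
force: [-0.7, -0.2, -0.1]
gripper_width: 0.003
grasp_force: 0.0
```

```bash
python3 - <<'E'
from h import *
o=get_obs();print(o["tool_pos"],o["force"],np.round(o["q"],3))
s=camera("scene");s0=cv2.imread("pics/scene0.png")[:,:,::-1]
for r in range(196,208,2): print(r,[int(x.min()) for x in s0[r,266:272]],[int(x.min()) for x in s[r,266:272]])
E
```

```text
[0.51318186 0.00717022 0.32006107] [-0.6773616  -0.23309668 -0.12868421] [-0.204  0.245  1.546 -0.     1.348 -1.774]
196 [65, 75, 78, 64, 49, 37] [67, 76, 79, 65, 49, 39]
198 [208, 215, 217, 207, 184, 139] [208, 216, 218, 208, 184, 138]
200 [241, 240, 240, 241, 242, 232] [242, 240, 240, 241, 243, 232]
202 [238, 238, 238, 239, 238, 220] [239, 238, 239, 239, 238, 222]
204 [177, 183, 187, 180, 163, 135] [175, 183, 186, 181, 163, 135]
206 [134, 128, 128, 132, 142, 156] [134, 128, 129, 133, 141, 157]
```

Emit:
step_arm --series '[[[0,0,0,0.0278],[0,0,0,0.0278],[0,0,0,0.0278],[0,0,0,0.0278],[0,0,0,0.0278],[0,0,0,0.0278],[0,0,0,0.0278],[0,0,0,0.0278],[0,0,0,0.0276],[0,0,0,0]]]'

```text
clock: 13.18
tool_pos: [0.512, 0.0073, 0.3172]
tcp_rot: [-3.14, -0.0, 1.572]
force: [-0.4, -0.5, 0.0]
gripper_width: -0.001
grasp_force: 0.0
```

Emit:
step_arm --series '[[[0.35,0.41,0,0],[0.35,0.41,0,0],[0.35,0.41,0,0],[0.35,0.41,0,0],[0.35,0.41,0,0],[0.35,0.41,0,0],[0,0,0,0]]]'

```text
clock: 14.05
tool_pos: [0.6609, 0.1345, 0.3165]
tcp_rot: [-3.14, -0.0, 1.575]
force: [-0.8, 0.7, 0.2]
gripper_width: -0.001
grasp_force: 0.0
```

Emit:
step_arm --series '[[[0,0,0.5,0],[0,0,0.45,0],[0,0,0.1,0],[0,0,0.1,0],[0,0,0.1,0],[0,0,0.1,0],[0,0,0,0]]]'

```text
clock: 14.92
tool_pos: [0.6609, 0.1333, 0.2377]
tcp_rot: [3.139, -0.0, 1.57]
force: [0.4, 0.8, 3.5]
gripper_width: 0.0
grasp_force: 1.6
```

Emit:
step_arm --series '[[[0,0,0.15,0],[0,0,0.15,0],[0,0,0.15,0],[0,0,0.15,0],[0,0,0.15,0],[0,0,0.15,0],[0,0,0.15,0],[0,0,0.15,0],[0,0,0,0]]]'

```text
clock: 16.05
tool_pos: [0.6608, 0.1349, 0.1656]
tcp_rot: [3.14, -0.003, 1.57]
force: [0.2, 4.4, 7.9]
gripper_width: 0.001
grasp_force: 3.7
```

```bash
python3 - <<'E'
from h import *
s=camera("scene")[:,:,::-1];t=camera("top")[:,:,::-1];w=camera("wrist")[:,:,::-1]
cv2.imwrite("pics/s4r.png",s);cv2.imwrite("pics/t4r.png",t);cv2.imwrite("pics/w4r.png",w)
a=cv2.resize(s[215:335,215:295],(400,600),interpolation=2)
b=cv2.resize(t[130:190,170:250],(400,300),interpolation=2);c=cv2.resize(w,(400,300))
cv2.imwrite("pics/s4.png",np.hstack([a,np.vstack([b,c])]))
i=camera_info("wrist");np.savez("w4.npz",**{k:np.array(i[k]) for k in i})
for n in("scene","top","wrist"):print(n,proj(n,[.6585,.2399,.161]),proj(n,[.6605,.2,.18]))
E
```

```text
scene [262.27166732 284.60178347] [253.7717642  267.91801907]
top [196.7717506  157.02757044] [207.28710428 155.32724843]
wrist [254.82050268  35.52828295] [258.68753888 114.42833266]
```

View pics/s4.png

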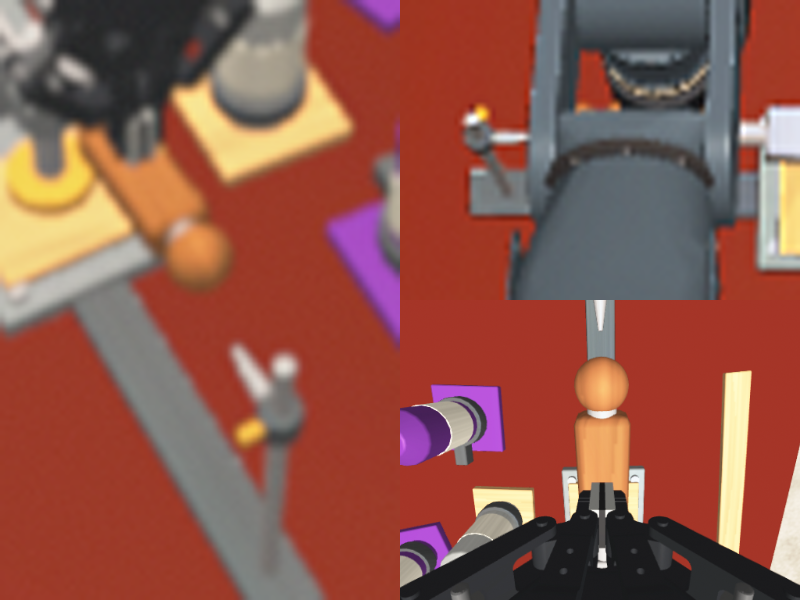

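Scene crop: the ball is at (198,254), i.e. pixel (254,265), still above the pointer tip at (237,348), i.e. (262,284.5). Wrist view: ball near (259,108), tip near (255,38). Refining numerically.

```bash
cat >> h.py <<'E'
def balls(s,w,lo=(5,110,90),hi=(18,215,255)):
    out=[]
    for im,(x0,y0,x1,y1) in ((s,(235,245,275,295)),(w,(215,0,305,150))):
        h=cv2.cvtColor(im,cv2.COLOR_BGR2HSV);m=cv2.inRange(h,lo,hi);k=np.zeros_like(m);k[y0:y1,x0:x1]=m[y0:y1,x0:x1];out.append(k)
    return out
E
python3 - <<'E'
from h import *
s=cv2.imread("pics/s4r.png");w=cv2.imread("pics/w4r.png")
h=cv2.cvtColor(s,cv2.COLOR_BGR2HSV);hw=cv2.cvtColor(w,cv2.COLOR_BGR2HSV)
print("scene ball/table",h[265,254],h[270,254],h[280,245],h[265,270]," wrist",hw[108,259],hw[95,259],hw[108,290])
ms,mw=balls(s,w)
for r in range(255,276): print(r,''.join('#' if x else '.' for x in ms[r,240:270]))
for r in range(68,140,4): print(r,''.join('#' if x else '.' for x in mw[r,218:302:2]))
for r in range(26,56,2): print(r,w[r,244:266].min(1))
for r in range(279,295): print(r,s[r,256:274].min(1))
E
```

```text
scene ball/table [ 14 168 228] [ 13 163 153] [  3  39 132] [  5 189 155]  wrist [ 17 136 250] [ 14 147 245] [ 12 161 185]
255 ####################..#...#.#.
256 ##################...#.##..#.#
257 ##################..##..#####.
258 ##################...###.....#
259 ##########...#######.##.#.#.##
260 #########....#########..###..#
261 ##.#####....#########...#....#
262 ....####..############.#####.#
263 .....#################..#...#.
264 ......#################.#..###
265 ......##################.#.##.
266 ........###############.###...
267 ........#################..##.
268 .......################.##.#.#
269 ........######################
270 .......################.#..##.
271 .......##############.######.#
272 .........############.#.#.#..#
273 ........############.##..#..#.
274 ............#######.#..######.
275 ................#.#.#.###...##
68 ..........................................
72 ..........................................
76 .............###############..............
80 .........######################...........
84 .......##########################.........
88 .....#####
[... 2462 characters left out ...]
86 [ 38  42  39  37  53 107 166 183 154 100  55  38  43  83 128 153 149 119]
287 [ 40  42  39  37  42  80 143 189 185 141  88  50  53 114 173 198 194 162]
288 [ 39  43  40  39  37  59 121 182 199 175 131  81  62 124 188 211 206 176]
289 [ 42  40  42  40  37  47 100 162 196 198 172 125  82 113 168 188 182 151]
290 [ 40  40  40  41  37  42  71 126 174 201 197 165 116 105 130 144 138 112]
291 [ 40  40  40  40  40  40  48  91 149 191 209 193 154 121 111 113 107  90]
292 [ 39  40  39  38  42  38  39  64 119 172 202 201 174 136 113 108 102  89]
293 [ 43  40  41  41  43  41  38  48  89 144 183 187 165 135 115 107 105  95]
294 [ 49  42  40  41  41  40  40  40  63 111 148 155 140 123 113 108 108 103]
```

```bash
cat >> h.py <<'E'
from scipy.optimize import least_squares
def circ(im,box,c0,r0,ang):
    """edge circle: along radial rays find half level of G/R ratio difference, fit circle"""
    f=cv2.GaussianBlur(im,(0,0),0.6).astype(np.float32);g=f[:,:,1]-f[:,:,0]*1.0
    pts=[]
    for a in np.radians(ang):
        rr=np.arange(r0*.6,r0*1.4,.1);x=(c0[0]+rr*np.cos(a)).astype(np.float32)[None];y=(c0[1]+rr*np.sin(a)).astype(np.float32)[None]
        v=cv2.remap(g,x,y,1)[0];n=len(v)//6;k=np.argmax(v<(v[:n].mean()+v[-n:].mean())/2);pts.append((x[0,k],y[0,k]))
    p=np.array(pts);q=least_squares(lambda q:np.hypot(p[:,0]-q[0],p[:,1]-q[1])-q[2],[*c0,r0],loss="soft_l1",f_scale=.3)
    return q.x,np.abs(q.fun).mean()
def measure(s,w,wi,cs=(254.3,265.7),cw=(259,107),ts=(262.1,284.2),tw=(256,39.3)):
    a,ea=circ(s,None,cs,8.7,range(-60,125,8));b,eb=circ(w,None,cw,35,range(-175,-5,6))
    B=tri([ray("scene",a[:2]),ray("wrist",b[:2],wi)]);T=tri([ray("scene",ts),ray("wrist",tw,wi)])
    i=camera_info("scene");E=np.array(i["extrinsics"]);d=(E@[*B[0],1])[2]
    print("circ",a.round(2),round(ea,2),b.round(2),round(eb,2),"r expected",363.8*.016/d,wi["intrinsics"][0,0]*.016/(np.array(wi["extrinsics"])@[*B[0],1])[2])
    print("ball",B[0].round(4),"tip",T[0].round(4),"miss mm",B[1][0].round(2),T[1][0].round(2),"ball-tip mm",1000*(B[0]-T[0])[2])
    H=np.array([.664,-.0555,.16]);u=np.array([-.02,1,0])/np.hypot(.02,1)
    for nm,i,p in(("scene",None,a),("wrist",wi,b)):
        r=least_squares(lambda q:proj(nm,H+u*.26*np.cos(q[0])+[q[1]*0,0,.26*np.sin(q[0])],i)-p[:2],[0.05,0.]);print(nm,"lever elev",r.x[0],"ball z",.16+.26*np.sin(r.x[0]),r.fun.round(2))
E
python3 - <<'E'
from h import *
measure(cv2.imread("pics/s4r.png"),cv2.imread("pics/w4r.png"),dict(np.load("w4.npz")))
E
```

```text
circ [254.15 265.81   6.99] 0.1 [257.69 106.77  33.4 ] 0.41 r expected 6.686802993445844 35.06297331955178
ball [0.6606 0.2035 0.1934] tip [0.6587 0.2384 0.1606] miss mm 0.73 0.5 ball-tip mm 32.85402086186104
scene lever elev 0.12069683074951172 ball z 0.19130503941610832 [ 0.78 -0.06]
wrist lever elev 0.07174377441406253 ball z 0.17863738344718363 [-2.36 -0.16]
```

The ball is at z ≈ 0.193 and the tip at ≈ 0.161; geometry from the finger contact agrees. I go down about 23 mm, then re-measure.

Emit:
step_arm --series '[[[0,0,0.1,0],[0,0,0.1,0],[0,0,0.1,0],[0,0,0.08,0],[0,0,0,0],[0,0,0,0]]]'

```text
clock: 16.95
tool_pos: [0.6609, 0.1362, 0.1439]
tcp_rot: [3.139, -0.005, 1.57]
force: [-0.1, 6.5, 8.6]
gripper_width: -0.005
grasp_force: 4.4
```

```bash
python3 - <<'E'
from h import *
o=get_obs();print(o["tool_pos"],o["force"])
s=camera("scene")[:,:,::-1].copy();i=camera_info("wrist");w=camera("wrist")[:,:,::-1].copy()
wi={k:np.array(i[k]) for k in i};np.savez("w5.npz",**wi)
cv2.imwrite("pics/s5r.png",s);cv2.imwrite("pics/w5r.png",w)
cs=proj("scene",[.6605,.204,.163]);cw=proj("wrist",[.6605,.204,.163],wi);print(cs,cw,proj("wrist",[.6587,.2384,.1606],wi))
for r in range(20,62,2): print(r,w[r,250:262].min(1))
measure(s,w,wi,cs,cw,tw=proj("wrist",[.6587,.2384,.1606],wi))
E
```

```text
[0.66086979 0.13622998 0.14388133] [-0.14848872  6.5285208   8.62841975]
[254.47545372 273.10181296] [258.57047716 109.31914648] [254.68144458  32.50066627]
20 [128 154 193 226 234 241 242 240 227 211 169 120]
22 [131 129 189 222 232 241 244 240 224 205 167 126]
24 [130 128 189 215 232 241 243 238 220 193 153 133]
26 [132 138 176 210 232 241 243 237 219 183 126 133]
28 [132 136 149 203 231 240 243 236 214 180 120 133]
30 [132 132 128 197 230 241 243 234 209 172 129 133]
32 [132 134 142 192 206 211 213 199 183 148 134 132]
34 [131 132 133 130 130 131 129 129 130 132 134 132]
36 [131 133 134 131 131 132 131 131 130 133 134 132]
38 [130 131 132 130 131 132 131 131 131 132 134 133]
40 [130 131 132 130 130 132 130 130 130 132 133 132]
42 [130 131 132 130 130 132 130 131 130 133 134 133]
44 [130 130 131 130 131 132 131 131 130 132 134 132]
46 [131 131 132 130 131 132 131 130 131 133 133 133]
48 [130 130 132 130 131 132 130 130 131 132 134 132]
50 [131 130 132 130 130 130 131 130 131 132 134 133]
52 [130 130 131 130 130 130 130 131 130 133 133 133]
54 [130 131 132 132 131 131 130 131 131 133 134 132]
56 [130 131 132 132 130 130 130 130 131 132 134 133]
58 [130 130 132 131 130 131 131 130 130 133 134 132]
60 [130 129 131 132 130 130 130 131 131 132 133 133]
circ [254.2  273.16   7.01] 0.11 [257.36 105.51  32.  ] 0.39 r expected 6.543643215546515 33.58945570267175
ball [0.6608 0.2053 0.1647] tip [0.6585 0.2385 0.1607] miss mm 1.02 0.25 ball-tip mm 3.9906272853252878
scene lever elev 0.007949924468994143 ball z 0.16206695858936662 [0.97 0.01]
wrist lever elev -0.016055297851562504 ball z 0.1558258018962958 [-2.2   2.76]
```

```bash
python3 - <<'E'
from h import *
ims=[cv2.imread(f"pics/{n}.png").astype(np.float32) for n in("scene0","s4r","s5r")]
u=np.array([-.02,1,0])/np.hypot(.02,1)
T0=np.array([.6585,.2385,.1607]);p0=proj("scene",T0);p1=proj("scene",T0+u*.02);d=(p1-p0)/np.linalg.norm(p1-p0);n=np.array([d[1],-d[0]])
print("tip px",p0,"axis dir",d,"px/mm axial",np.linalg.norm(p1-p0)/20,"dz: axial,perp px/mm",(proj("scene",T0+[0,0,.001])-p0)@np.c_[d,n])
for im in ims:
    out=[]
    for s in np.arange(-4,8,.5):
        e=np.arange(-3.5,3.51,.1);q=p0+d*s+e[:,None]*n
        v=cv2.remap(im.min(2),q[:,0].astype(np.float32)[None],q[:,1].astype(np.float32)[None],1)[0]-40
        out.append((s,round(v.sum()*.1),round(v.max()),round((v*e).sum()/v.sum(),2)))
    print(*out)
b=np.array([254.2,273.16])-p0;print("ball axial,perp",b@d,b@n)
print("expected perp if level", (proj("scene",T0-u*.035)-p0)@n)
E
```

```text
tip px [261.98534242 284.21499459] axis dir [0.54650591 0.83745525] px/mm axial 0.3884652309549821 dz: axial,perp px/mm [-0.182953    0.13186583]
(np.float64(-4.0), 2, 1, np.float64(-2.13)) (np.float64(-3.5), 1, 1, np.float64(8.32)) (np.float64(-3.0), 2, 2, np.float64(4.09)) (np.float64(-2.5), 7, 4, np.float64(0.62)) (np.float64(-2.0), 27, 13, np.float64(-0.06)) (np.float64(-1.5), 71, 27, np.float64(-0.15)) (np.float64(-1.0), 138, 49, np.float64(-0.2)) (np.float64(-0.5), 213, 74, np.float64(-0.23)) (np.float64(0.0), 286, 99, np.float64(-0.26)) (np.float64(0.5), 350, 120, np.float64(-0.28)) (np.float64(1.0), 393, 125, np.float64(-0.31)) (np.float64(1.5), 422, 129, np.float64(-0.32)) (np.float64(2.0), 450, 140, np.float64(-0.32)) (np.float64(2.5), 477, 144, np.float64(-0.34)) (np.float64(3.0), 508, 147, np.float64(-0.39)) (np.float64(3.5), 537, 147, np.float64(-0.44)) (np.float64(4.0), 563, 154, np.float64(-0.48)) (np.float64(4.5), 582, 156, np.float64(-0.48)) (np.float64(5.0), 597, 154, np.float64(-0.45)) (np.float64(5.5), 615, 154, np.float64(-0.39)) (np.float64(6.0), 636, 157, np.fl
[... 1777 characters left out ...]
.5), 430, 131, np.float64(-0.32)) (np.float64(2.0), 456, 141, np.float64(-0.32)) (np.float64(2.5), 482, 146, np.float64(-0.34)) (np.float64(3.0), 512, 148, np.float64(-0.39)) (np.float64(3.5), 543, 148, np.float64(-0.44)) (np.float64(4.0), 568, 154, np.float64(-0.48)) (np.float64(4.5), 586, 157, np.float64(-0.48)) (np.float64(5.0), 601, 155, np.float64(-0.45)) (np.float64(5.5), 619, 156, np.float64(-0.39)) (np.float64(6.0), 640, 158, np.float64(-0.32)) (np.float64(6.5), 670, 162, np.float64(-0.23)) (np.float64(7.0), 702, 159, np.float64(-0.15)) (np.float64(7.5), 733, 163, np.float64(-0.09))
ball axial,perp -13.512798861013358 -0.47825598824945104
expected perp if level -0.0008071312436976896
```

```bash
python3 - <<'E'
from h import *
np.set_printoptions(precision=4,suppress=True)
w5=dict(np.load("w5.npz"))
t=cv2.imread("pics/top0.png").min(2)
print(t[153:163,188:204])
w=cv2.imread("pics/w5r.png").min(2);print(w[28:36,250:262])
S=ray("scene",(261.4,283.7));W=ray("wrist",(255.7,32.8),w5)
for z in(.157,.159,.161,.163,.165):
    P=plane("wrist",(255.7,32.8),z,w5);print(z,P,"scene resid",proj("scene",P)-[261.4,283.7],"top",proj("top",P))
print(tri([S,W]))
# ball wrist fit via hue mask
for f,wi in(("w4r",dict(np.load("w4.npz"))),("w5r",w5)):
    im=cv2.imread(f"pics/{f}.png").astype(int);m=((im[:,:,1]-im[:,:,0]>35)&(im[:,:,1]>85)).astype(np.uint8)
    m[150:]=0;c=max(cv2.findContours(m,0,2)[0],key=cv2.contourArea)[:,0,:].astype(float);c=c[c[:,1]<125]
    q=least_squares(lambda q:np.hypot(c[:,0]-q[0],c[:,1]-q[1])-q[2],[258,107,34],loss="soft_l1",f_scale=.3)
    print(f,q.x,np.abs(q.fun).mean(), np.array(wi["intrinsics"]).diagonal())
    for z in (.161,.163,.165,.193):
        P=plane("wrist",q.x[:2],z,wi);print(z,P,proj("scene",P),wi["intrinsics"][0,0]*.016/(wi["extrinsics"]@[*P,1])[2])
E
```

```text
[[ 32  33  35  35  35  35  32  35  34  35  35  35  36  34  36  34]
 [ 36  31  32  32  32  33  33  33  35  35  35  35  34  36  36  35]
 [ 66  48  52  49  39  35  29  27  30  32  35  35  35  36  38  36]
 [119 137 147 150 135 132 124 101  94  52  36  35  36  35  35  37]
 [179 223 228 227 226 231 230 184 167  85  36  34  34  34  35  35]
 [105 133 144 142 135 108  70  42  46  34  35  35  35  37  35  34]
 [ 43  32  22  25  27  27  29  32  33  33  36  36  36  35  35  35]
 [ 79  48  31  33  32  32  33  34  35  35  35  36  36  36  34  36]
 [ 99  63  35  33  35  35  33  35  35  34  36  33  34  34  35  35]
 [ 88  82  57  36  31  32  30  32  32  32  32  33  33  30  32  33]]
[[132 136 149 203 231 240 243 236 214 180 120 133]
 [132 133 136 200 230 241 243 235 213 176 116 133]
 [132 132 128 197 230 241 243 234 209 172 129 133]
 [132 131 129 198 228 240 242 233 202 158 134 133]
 [132 134 142 192 206 211 213 199 183 148 134 132]
 [132 133 136 146 141 141 142 136 137 133 133 133]
 [131 132 133 130 130 131 129 129 130 132 134 132]
 [131 132 133 131 130 132 131 130 131 133 133 133]]
0.157 [0.6592 0.239 
[... 491 characters left out ...]
4r [258.1256 108.3487  33.5628] 0.4817183399232113 [310.1384 310.1384   1.    ]
0.161 [0.6602 0.2027 0.161 ] [254.309  273.1179] 28.700463329078477
0.163 [0.6602 0.2027 0.163 ] [254.3234 272.668 ] 29.024150654010327
0.165 [0.6602 0.2028 0.165 ] [254.338  272.2167] 29.355222431940373
0.193 [0.6602 0.2031 0.193 ] [254.546  265.7441] 34.933999190719526
w5r [257.6112 106.9539  32.1579] 0.404501178154283 [310.1384 310.1384   1.    ]
0.161 [0.66   0.2051 0.161 ] [254.8429 273.8215] 32.79688287025364
0.163 [0.66   0.2051 0.163 ] [254.855  273.3683] 33.21971696669218
0.165 [0.66   0.2051 0.165 ] [254.8671 272.9136] 33.65359624776982
0.193 [0.66   0.2053 0.193 ] [255.0406 266.3936] 41.184239417026006
```

Three independent estimates put the ball about 0–2 mm above the pointer tip (tip z ≈ 0.1625). One last 0.9 mm nudge, then I check that it holds steady.

Emit:
step_arm --series '[[[0,0,0.015,0],[0,0,0,0],[0,0,0,0],[0,0,0,0]]]'

```text
clock: 17.55
tool_pos: [0.6609, 0.1363, 0.1431]
tcp_rot: [3.139, -0.005, 1.57]
force: [-1.0, 6.7, 9.7]
gripper_width: 0.001
grasp_force: 4.5
```

```bash
python3 - <<'E'
from h import *
o=get_obs();print(o["clock"],o["tool_pos"],o["force"])
s=camera("scene")[:,:,::-1].copy();i=camera_info("wrist");w=camera("wrist")[:,:,::-1].copy();wi={k:np.array(i[k]) for k in i}
cs=proj("scene",[.6605,.204,.163]);cw=proj("wrist",[.6605,.204,.163],wi)
measure(s,w,wi,cs,cw,ts=(261.4,283.7),tw=proj("wrist",[.6594,.2377,.1627],wi))
e=(o["tool_pos"][2]+.032-.172)/.203;print("kinematic ball z",.16+.26*np.sin(e))
E
```

```text
17.55 [0.66085028 0.1363395  0.14309959] [-0.98763279  6.72535814  9.70430055]
circ [254.26 273.25   7.05] 0.13 [257.39 105.75  31.98] 0.38 r expected 6.541252459809775 33.66597115739099
ball [0.6607 0.2053 0.1642] tip [0.6595 0.2377 0.1626] miss mm 0.94 0.14 ball-tip mm 1.6336269151884797
scene lever elev 0.00641632080078125 ball z 0.16166823196152655 [0.91 0.01]
wrist lever elev -0.0166473388671875 ball z 0.15567189181190574 [-2.23  2.7 ]
kinematic ball z 0.16396976579567268
```

Emit:
step_arm --series '[[[0,0,0.012,0],[0,0,0,0],[0,0,0,0],[0,0,0,0],[0,0,0,0]]]'

```text
clock: 18.27
tool_pos: [0.6609, 0.1364, 0.1424]
tcp_rot: [3.139, -0.005, 1.57]
force: [-0.8, 7.9, 9.2]
gripper_width: -0.001
grasp_force: 4.6
```

```bash
python3 - <<'E'
from workcell import *
print(get_obs()["tool_pos"],get_obs()["force"]);print(job_done())
E
```

```text
[0.66086995 0.13638377 0.14241297] [-0.82759163  7.89627071  9.22491095]
the job is handed in; nothing more can be done
None
```

I pressed the nozzle cap about 6 mm and it came back up; the arm now holds the lever with the ball about level with the pointer tip (roughly 163 mm, within about 2 mm by my measurements), well short of the bottom stop, and the job is handed in, result not shown.

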